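# Centre a dowel under the drill guide

### The arm

A 7-joint arm with a two-finger parallel gripper is mounted at the origin on a cart in front of the work surface, level with it; the furniture and walls round the work are solid. World frame = base frame: x ahead of the robot, y to its left, z up, the work surface at z = 0. Lengths are in m, angles in rad, forces in N, time in s.
With the tool pointing down it reaches from about 0.4 to 0.85 m from the base axis. Payload 4.5 kg.
Tool frame: the origin (TCP) lies midway between the tips of the shut fingers; the grasp point (between the pads) lies 19 mm behind it; z points along the fingers, y is the line along which they close (so a half turn about z gives the same grasp; the last joint's range is limited). The gripper opens to 88 mm and grips with 3 to 60 N. Pads are 18 mm wide; open, the fingers measure 123 mm over their backs; the gripper's body (75 mm by 187 mm) begins 45 mm behind the grasp point.
Start: joints at [1.195, 0.689, -0.195, 1.565, 0.157, 0.902, -0.215], TCP at [0.249, -0.573, 0.202] pointing down, gripper open.
Joint ranges: [-3.01, 3.01], [-0.46, 2.08], [-1.47, 1.51], [0.13, 2.56], [-1, 4.14], [0.04, 2.09], [-2.66, 2.66]. Speed limits (rad/s): [2.57, 2.57, 3.14, 3.14, 3.14, 3.14, 3.14].

### API

Orientations are given as a unit quaternion [x, y, z, w].
In Python, from plant import r, eyes, finish_job gives the robot as it stands. The module is installed in compiled form; this text tells all that it offers.
- The arm moves only by the tool move_arm, never from a script. Its argument "motion" is a list of rows, each a list of 7 numbers: the shift along the tool's x, y, z in mm, then the turn, a rotation vector about the tool's x, y, z in degrees, then the closure, from 0 (fully open) to 1 (shut). A call has 1 to 5 rows; each row is the pose to reach, as a shift and turn from the pose commanded when the call began, along the tool's axes at that moment; what a row does not reach only later rows make up. A row lasts 1/8 s, in which the tool goes at most 62.5 mm and 10.7 degrees, less where a joint would pass 70% of its speed; a pose out of reach is approached as far as the arm can. A call with a gripper value outside its range is refused whole. The fingers move at their own pace and stop on an object; "newtons" is the grip in N (left out, the last holds). Time passes only in rows, so rows that repeat a pose let the fingers close. It gives the time, the measured TCP pose, the force, the opening and the grip force at its end, in the units of the state.
- r.get_state(): the state, without advancing time (a new reading comes with each control period).
- eyes.snapshot(name): name is "side" or "top"; returns a dict with "frame" (420x560x3 uint8, red, green, blue), "z_map" (420x560 float32, m along the optical axis (not along the pixel's ray), 0 where there is no reading), "intrinsics" (3x3 intrinsics, pixels), "dist" ([k1, k2, p1, p2, k3] as OpenCV has them; the pictures are not rectified), "world_to_cam" (4x4, takes a point from world to camera coordinates). Camera axes: x right, y down, z forward; pixel columns grow to the right and rows downward; lengths in m; the calibration is good to about 2 mm. A picture is of the moment at which its call begins.
- finish_job(): hands the job in; it is judged then, once.
The state is a dict: "clock": time; "q": joint angles; "qd": joint speeds; "joint_torque": joint torques, N m; "tool_pos": TCP position; "eef_rot": TCP orientation; "contact_force": force on the tool from outside, world axes, zero at the start; "moment": the same for the moment, N m; "opening": opening from 0.0 (shut) to 1.0 (fully open); "finger_force": force on a finger pad.
Only numpy, scipy, OpenCV 4.12 (cv2) and the standard library are available. Lean on these libraries where they do the work, as an engineer would, in place of code of your own. Each camera call takes 0.05 s, during which the arm holds its last target. There are 200 camera calls.

### The job

With a fingertip on top of the wooden dowel that lies on the drilling jig, roll it along the deck until it rests along and over the jig's scribed line, while the hinged drill-guide arm is still up. Then push the arm down with the fingertips until its V-shaped foot sits fully down on the dowel, and leave it there. Do not reach down beside the dowel, grip it, lift it or push it off the jig, and leave the things round the jig where they are.

Things in the scene. Friction and masses are not known exactly. Their poses are not given: they have to be found in the camera images.
- jig: Cross-drilling jig, a white board screwed to the worktop. Origin: on the worktop under the drill bush of the lowered arm; x across the jig, away from the robot; y to the left along the scribed line; z up. Deck x -97 to +87, y -175 to +115 mm, its top at z = 18. On it a fence 10 high at x +73 to +87 and a lip 6 high at x -97 to -89.
- line_mid (a point): Point on the scribed line, on the deck's upper face: jig x = 0, y = -68, z = 18 mm, axes as the jig's. The line is thin and dark and runs straight along y at jig x = 0 over the whole deck.
- dowel: Plain wooden dowel, 25 mm diameter, 180 long, 60 g, lying on the deck nearly parallel to the line, its axis 45 to 70 on the robot's side of it. Origin: its centre, 12.5 above the deck. y along its length; x, z turn as it rolls. Left alone it stops within a few mm; under a fingertip that drags its top without slipping it advances half as far as the fingertip.
- guide (a joint): Hinge of the drill-guide arm, rad. 0: arm level, V foot fully seated on a dowel on the line; about 1 to 1.2 at the start: arm up. The hinge is stiff: the arm stays where it is left; 1 to 5 N at its end moves it. Under the bar, 85 mm from the pin, is the white, slippery V foot, 24 long, 28 wide; pushed down, it centres a dowel within about 5 mm of the line. Above it a brass bush, 18 across, up to 16 above the bar's middle.
- guide_hinge (a point): Middle of the hinge pin of the arm, at jig x = 0, y = 85, z = 56 mm; the pin lies along jig x in a steel bracket (x -26 to 26, y 76 to 106, up to z = 64). From it the dark steel bar, 22 wide and 6 thick, runs 122 to its free end, towards -y when down.
- guide_tab (a point): Middle of the upper face of the rubber-covered finger tab (22 x 18 mm) at the arm's free end, 113 from the hinge pin, 5 above the bar's middle plane. Arm down: at jig x = 0, y = -28, z = 61. It moves on the arm's arc. y points along the bar to the hinge, z out of the upper face.
- awl: Bystander, to be left alone: awl with a wooden handle, 26x120x26, lies in front of the jig; sizes in mm. Origin: centre of its underside.
- eraser: Bystander, to be left alone: small eraser, 20x44x12, lies behind the jig; sizes in mm. Origin: centre of its underside.
- sanding_block: Bystander, to be left alone: dark foam sanding block, 64x98x24, lies behind the jig; sizes in mm. Origin: centre of its underside.
- glue_bottle: Bystander, to be left alone: white glue bottle with a pointed nozzle, 36x50x138, stands behind the jig's right part; sizes in mm. Origin: centre of its underside.

How it is judged:
By the outcome, as a careful person would: the job done as asked, in the order asked, and still so for the second after the job is handed in, with the robot touching nothing.
It also fails if it takes over 67 s, if anything falls off the work surface, if the arm or the gripper's body presses on something with over 40 N, if the wrist force passes 120 N, or if a joint passes its speed limit or range.

## Working session

There is one attempt and no reset: what is moved stays moved. The work goes in short steps, Python scripts to look and compute and a tool call to move; the robot and the scene stay as the last step left them, time stands still between calls to the robot, and variables do not carry over. Pictures are saved under pics/ and viewed, at most 10 in all, crops included, and the job is handed in when it is done.

Besides the shell and the picture viewer there is one more tool, called after ">>>" as name(argument=value, ...), one argument or row to a line, values as JSON. move_arm: Moves the arm, as the interface text tells. Its arguments: {"type":"object","properties":{"motion":{"type":"array","items":{"type":"array","items":{"type":"number"}}},"newtons":{"type":"number"}},"required":["motion"]}

```bash
mkdir -p pics
cat > h.py <<'E'
import numpy as np, cv2
from plant import r, eyes, finish_job
def snap(n,f=None):
    s=eyes.snapshot(n)
    if f: cv2.imwrite('pics/'+f,s['frame'][:,:,::-1])
    return s
def ray(s,uv):
    K,d,T=s['intrinsics'],np.array(s['dist']),s['world_to_cam']
    p=cv2.undistortPoints(np.array(uv,float).reshape(-1,1,2),K,d).reshape(-1,2)
    D=np.c_[p,np.ones(len(p))]@T[:3,:3]      # rotate to world
    return -T[:3,:3].T@T[:3,3],D
def atz(s,uv,z):
    c,D=ray(s,uv); return c+D*((z-c[2])/D[:,2])[:,None]
def depth(s,uv):
    c,D=ray(s,uv); z=np.array([s['z_map'][int(v),int(u)] for u,v in uv]); return c+D*z[:,None]
def proj(s,P):
    T=s['world_to_cam']; return cv2.projectPoints(np.array(P,float).reshape(-1,1,3),cv2.Rodrigues(T[:3,:3])[0],T[:3,3],s['intrinsics'],np.array(s['dist']))[0].reshape(-1,2)
E
python3 - <<'E'
from h import *
a=snap('top','t0.png');b=snap('side','s0.png')
print(a['world_to_cam'].round(3),b['world_to_cam'].round(3))
st=r.get_state();print(st)
E
```

```text
[[-0.023 -1.    -0.015  0.156]
 [-0.996  0.024 -0.082  0.612]
 [ 0.083  0.013 -0.997  0.904]
 [ 0.     0.     0.     1.   ]] [[ 0.933 -0.359 -0.017 -0.553]
 [-0.137 -0.311 -0.941  0.193]
 [ 0.332  0.88  -0.339  0.564]
 [ 0.     0.     0.     1.   ]]
{'clock': 0.1, 'q': array([ 1.19479405,  0.68985406, -0.19452884,  1.56621491,  0.15731241,
        0.90248029, -0.21511342]), 'qd': array([-0.00034238, -0.00103453,  0.00021637, -0.00388568,  0.0007299 ,
        0.00129415,  0.0001731 ]), 'joint_torque': array([-3.55860575e-03, -5.28500962e+01, -1.27151873e+00, -1.53836846e+01,
       -5.24744054e-02,  1.97703383e-03,  2.87442424e-05]), 'tool_pos': array([ 0.24873704, -0.57271604,  0.20162593]), 'eef_rot': array([ 9.79073251e-01,  2.03506653e-01, -2.17208707e-04, -7.51485704e-04]), 'contact_force': array([ 0.07897099,  0.88816978, -0.44315007]), 'moment': array([ 0.00434408, -0.00330251, -0.00409739]), 'finger_force': 0.0, 'opening': 1.0007924426894197}
```

View pics/t0.png

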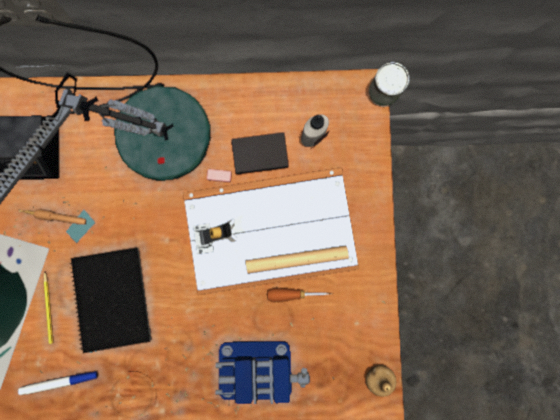

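View pics/s0.png

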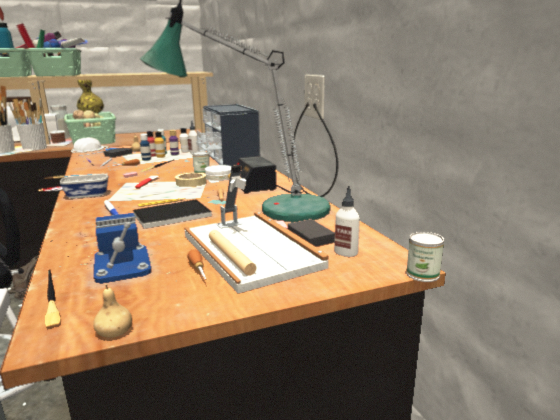

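The top view shows the deck corners near (184,199), (343,177), (357,267) and (198,291). The line ends on the right at (349,216), the dowel runs from (246,267) to (348,254), and the arm is up at (215,233). The side view confirms the arm is up, with a lamp behind it.

```bash
cat > m0.py <<'E'
from h import *
from scipy.optimize import least_squares
s=snap('top')
im=s['frame']; 
img=cv2.resize(im[165:300,170:370],None,fx=4,fy=4,interpolation=cv2.INTER_CUBIC); cv2.imwrite('pics/t1.png',img[:,:,::-1])
uv=np.array([(184,199),(343,177),(357,267),(198,291),(349,216),(240,231.5)],float)
J=np.array([(87,115,28),(87,-175,28),(-97,-175,18),(-97,115,18),(0,-170,18),(0,30,18)])/1000
def w(p,Q):
    c,si=np.cos(p[2]),np.sin(p[2]); Q=np.atleast_2d(Q); return np.c_[p[0]+c*Q[:,0]-si*Q[:,1],p[1]+si*Q[:,0]+c*Q[:,1],Q[:,2]]
wt=np.array([1,1,1,1,1,1.])
def f(p):
    d=proj(s,w(p,J))-uv; d[4:,0]=0   # line points: only across
    return d.ravel()
o=least_squares(f,[.5,0,0.1]);p=o.x
print('jig',p.round(4),np.degrees(p[2]),o.fun.reshape(-1,2).round(1))
print('deck depth z',depth(s,[(300,200),(250,250),(300,240)]).round(3))
hsv=cv2.cvtColor(im,cv2.COLOR_RGB2HSV)
m=((hsv[...,1]>70)&(hsv[...,2]>100)).astype(np.uint8)
# pixels whose deck-level position is inside deck, below line
v,u=np.nonzero(m); P=atz(s,np.c_[u,v],.0305)
c,si=np.cos(p[2]),np.sin(p[2]); q=(P[:,:2]-p[:2])@np.array([[c,-si],[si,c]])
k=(q[:,0]>-.085)&(q[:,0]<-.02)&(q[:,1]>-.17)&(q[:,1]<.1)
q=q[k]*1000; print('dowel n',k.sum(),q.mean(0),q.min(0),q.max(0), 'slope',np.polyfit(q[:,1],q[:,0],1))
for y in (-140,-68,20,50): print(y, w(p,[-.055,y/1000,.043]).round(3), w(p,[0,y/1000,.018]).round(3))
c,D=ray(s,[(280,200)]);print('cam',c)
np.save('jig.npy',p)
E
python3 m0.py
```

```text
jig [0.5826 0.1652 0.1239] 7.101113589493705 [[-1.1 -5.9]
 [-0.1 -7.7]
 [ 1.6  4.3]
 [-0.5  4.2]
 [ 0.   2. ]
 [ 0.   2.8]]
deck depth z [[0.638 0.08  0.016]
 [0.55  0.172 0.018]
 [0.566 0.082 0.021]]
dowel n 1283 [-59.34786727 -68.51897884] [ -70.5677884 -158.9805316] [-47.97177321  21.01143125] slope [ 1.42438895e-03 -5.92502696e+01]
-140 [[0.545 0.019 0.043]] [[0.6   0.026 0.018]]
-68 [[0.536 0.091 0.043]] [[0.591 0.098 0.018]]
20 [[0.526 0.178 0.043]] [[0.58  0.185 0.018]]
50 [[0.522 0.208 0.043]] [[0.576 0.215 0.018]]
cam [0.53870946 0.1294127  0.95396158]
```

View pics/t1.png

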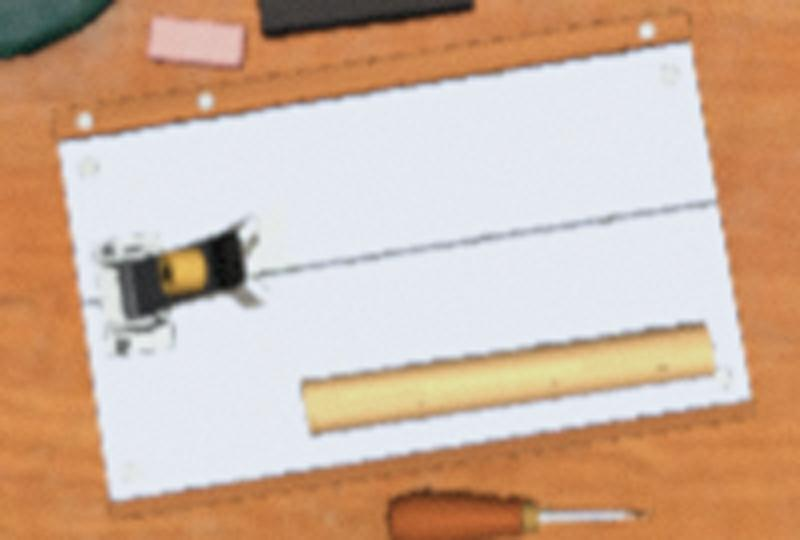

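The crop shows that the fence and lip are wood-coloured, so the white edges are the inner edges at x = +73 and -89. I'll refit with those.

```bash
python3 - <<'E'
t=open('m0.py').read()
i=t.index('uv=np');j=t.index('def w(')
t=t[:i]+'''C=np.array([(59,142),(691,42),(749,399),(110,500),(714,203),(262,273),(92,301)],float)
uv=(C+.5)/4-.5+[170,165]
J=np.array([(73,115,18),(73,-175,18),(-89,-175,18),(-89,115,18),(0,-175,18),(0,30,18),(0,113,18)])/1000
'''+t[j:]
t=t.replace('wt=np.array([1,1,1,1,1,1.])\n','')
t=t.replace("c,D=ray(s,[(280,200)])","""print('hinge',w(p,[0,.085,.056]).round(3),'tabdown',w(p,[0,-.028,.061]).round(3))
for th in (1.,1.1,1.2): 
  P=[0,.085-.113*np.cos(th)+.005*np.sin(th),.056+.113*np.sin(th)+.005*np.cos(th)]; print(th,np.round(P,3),w(p,P).round(3),proj(s,w(p,P)).round(1))
c,D=ray(s,[(280,200)])""")
open('m0.py','w').write(t)
E
python3 m0.py
```

```text
jig [0.5856 0.1662 0.1313] 7.5246870421227054 [[-0.3  0.1]
 [-0.   0.3]
 [ 0.6 -0. ]
 [-0.3 -0.2]
 [ 0.  -0.2]
 [ 0.  -0.1]
 [ 0.   0. ]]
deck depth z [[0.638 0.08  0.019]
 [0.55  0.172 0.02 ]
 [0.566 0.082 0.018]]
dowel n 1281 [-63.01076793 -68.78075341] [ -74.72666   -159.1519661] [-51.1969683   20.82276738] slope [ 8.79101515e-03 -6.24061153e+01]
-140 [[0.549 0.02  0.043]] [[0.604 0.027 0.018]]
-68 [[0.54  0.092 0.043]] [[0.594 0.099 0.018]]
20 [[0.528 0.179 0.043]] [[0.583 0.186 0.018]]
50 [[0.525 0.209 0.043]] [[0.579 0.216 0.018]]
hinge [[0.574 0.25  0.056]] tabdown [[0.589 0.138 0.061]]
1.0 [0.    0.028 0.154] [[0.582 0.194 0.154]] [[231.4 228.7]]
1.1 [0.    0.038 0.159] [[0.581 0.204 0.159]] [[224.6 229.5]]
1.2 [0.    0.049 0.163] [[0.579 0.215 0.163]] [[217.5 230.5]]
cam [0.53870946 0.1294127  0.95396158]
```

```bash
cat >> h.py <<'E'
from scipy.spatial.transform import Rotation as R
def plan(xj,yj,z,yaw=90,q=None):
    """jig mm -> tool shift mm, rotvec deg; tool down, tool x at jig yaw; q overrides rotation"""
    p=np.load('jig.npy'); st=r.get_state(); c,s=np.cos(p[2]),np.sin(p[2])
    t=np.array([p[0]+(c*xj-s*yj)/1e3,p[1]+(s*xj+c*yj)/1e3,z/1e3])
    R0=R.from_quat(st['eef_rot']); Rt=q or R.from_euler('z',np.degrees(p[2])+yaw,degrees=True)*R.from_euler('x',180,degrees=True)
    d=st['tool_pos']-[p[0],p[1],0]
    print('now jig mm',np.round([1e3*(c*d[0]+s*d[1]),1e3*(-s*d[0]+c*d[1]),1e3*d[2]],1),'F',st['contact_force'].round(1),'t',st['clock'])
    print('shift',(R0.inv().apply(t-st['tool_pos'])*1e3).round(1),'turn',(R0.inv()*Rt).as_rotvec(degrees=True).round(1))
E
python3 - <<'E'
from h import *
plan(-80,-65,130)
s=snap('top')
p=np.load('jig.npy');c,si=np.cos(p[2]),np.sin(p[2])
for n,uv in dict(bottle=(317,122),bottlebase=(312,143)).items():
    P=depth(s,[uv])[0]; d=P-[p[0],p[1],0]; print(n,np.round([c*d[0]+si*d[1],-si*d[0]+c*d[1],d[2]],3))
m=s['z_map'];v,u=np.mgrid[105:160,295:335];uv=np.c_[u.ravel(),v.ravel()];P=depth(s,uv)-[p[0],p[1],0];P=P[P[:,2]>.05]
print(np.round([(P[:,0]*c+P[:,1]*si).min(),(P[:,0]*c+P[:,1]*si).max(),(-P[:,0]*si+P[:,1]*c).min(),(-P[:,0]*si+P[:,1]*c).max(),P[:,2].max()],3))
E
```

```text
now jig mm [-430.6 -688.6  201.8] F [-1.   0.3  0. ] t 0.2
shift [ 508.6 -503.1   72.4] turn [ -0.1  -0.  -74. ]
bottle [ 0.152 -0.133  0.12 ]
bottlebase [ 0.138 -0.129  0.028]
[-0.051  0.175 -0.159 -0.03   0.954]
```

>>> move_arm(
  motion=[
    [42, -42, 0, 0, 0, -7, 1],
    [84, -84, 0, 0, 0, -14, 1],
    [126, -126, 0, 0, 0, -21, 1],
    [168, -168, 0, 0, 0, -28, 1],
    [210, -210, 0, 0, 0, -35, 1],
  ],
)

```text
clock: 0.88
tool_pos: [0.3587, -0.2953, 0.2025]
eef_rot: [0.872, 0.49, 0.0, 0.0]
contact_force: [0.2, 0.6, 0.4]
opening: 0.456
finger_force: 0.0
```

```bash
python3 -c "
from h import *
plan(-80,-65,130)"
```

```text
now jig mm [-285.4 -427.8  202.5] F [0.2 0.6 0.4] t 0.875
shift [411.4 -67.5  72.5] turn [  0.1   0.  -38.8]
```

>>> move_arm(
  motion=[
    [58, -10, 0, 0, 0, -7, 1],
    [116, -19, 0, 0, 0, -14, 1],
    [174, -29, 0, 0, 0, -21, 1],
    [232, -38, 0, 0, 0, -28, 1],
    [290, -48, 20, 0, 0, -35, 1],
  ],
)

```text
clock: 1.5
tool_pos: [0.4707, -0.023, 0.1832]
eef_rot: [0.684, 0.729, 0.001, 0.002]
contact_force: [0.4, -0.6, -0.7]
opening: 0.006
finger_force: 0.0
```

```bash
python3 -c "
from h import *
plan(-80,-65,110)"
```

```text
now jig mm [-138.7 -172.6  183.2] F [ 0.4 -0.6 -0.7] t 1.5
shift [111.3  51.   73.3] turn [ 0.2  0.  -3.9]
```

>>> move_arm(
  motion=[
    [40, 18, 24, 0, 0, -4, 1],
    [80, 36, 48, 0, 0, -4, 1],
    [111, 51, 73, 0, 0, -4, 1],
    [111, 51, 73, 0, 0, -4, 1],
  ],
)

```text
clock: 2.0
tool_pos: [0.5126, 0.0926, 0.1079]
eef_rot: [0.658, 0.753, 0.0, -0.001]
contact_force: [-0.8, -1.1, 0.6]
opening: 0.004
finger_force: 0.0
```

```bash
python3 -c "
from h import *
plan(-77,-65,60)
s=snap('side');im=s['frame'][165:315,165:365];cv2.imwrite('pics/s1.png',cv2.resize(im,None,fx=4,fy=4,interpolation=2)[:,:,::-1])"
```

```text
now jig mm [-82.  -63.4 107.9] F [-0.8 -1.1  0.6] t 2.0
shift [-1.7  5.1 47.9] turn [-0.1 -0.1  0.2]
```

View pics/s1.png

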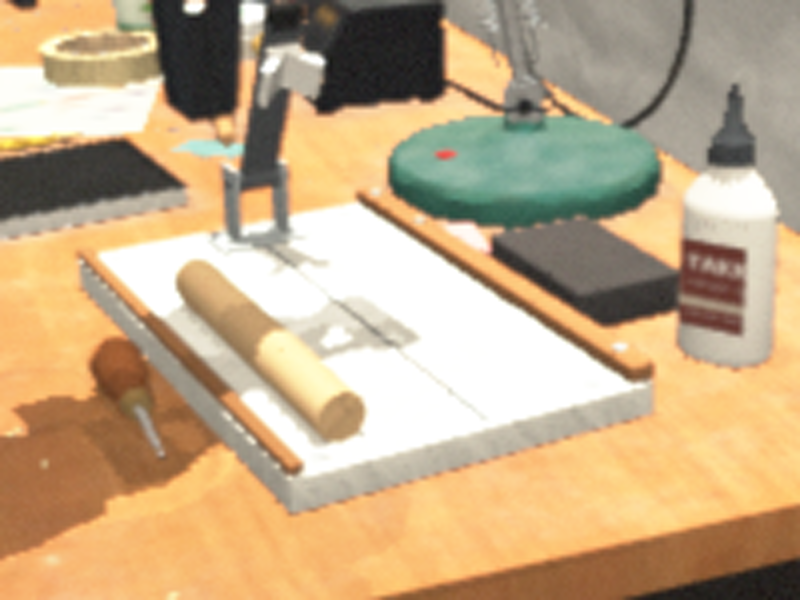

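The side crop shows the arm up, the dowel still by the lip and the bottle well clear. The gripper itself isn't rendered, only its shadow, so I'll feel for contact by force.

>>> move_arm(
  motion=[
    [-2, -1, 30, 0, 0, 0, 1],
    [-2, 10, 48, 0, 0, 0, 1],
    [-2, 10, 58, 0, 0, 0, 1],
    [-2, 10, 61, 0, 0, 0, 1],
    [-2, 10, 61, 0, 0, 0, 1],
  ],
)

```text
clock: 2.68
tool_pos: [0.5229, 0.0881, 0.0488]
eef_rot: [0.66, 0.752, -0.0, 0.0]
contact_force: [1.2, -0.4, 0.4]
opening: 0.008
finger_force: 0.0
```

```bash
python3 -c "
from h import *
plan(-71,-67,43)"
```

```text
now jig mm [-72.4 -69.2  48.8] F [ 1.2 -0.4  0.4] t 2.675
shift [2.2 1.4 5.8] turn [ 0.   0.  -0.1]
```

>>> move_arm(
  motion=[
    [0, 0, 4, 0, 0, 0, 1],
    [0, 0, 5, 0, 0, 0, 1],
    [0, 0, 5, 0, 0, 0, 1],
  ],
)

```text
clock: 3.05
tool_pos: [0.523, 0.0885, 0.0433]
eef_rot: [0.659, 0.752, -0.0, 0.0]
contact_force: [0.9, 0.2, -0.2]
opening: 0.001
finger_force: 0.0
```

>>> move_arm(
  motion=[
    [0, 0, 1, 0, 0, 0, 1],
    [0, 0, 1, 0, 0, 0, 1],
  ],
)

```text
clock: 3.3
tool_pos: [0.523, 0.0886, 0.0423]
eef_rot: [0.659, 0.752, -0.0, 0.0]
contact_force: [0.5, -1.0, 0.7]
opening: 0.008
finger_force: 0.0
```

>>> move_arm(
  motion=[
    [0, 0, -3, 0, 0, 0, 1],
    [0, 6, -3, 0, 0, 0, 1],
    [0, 6, -1, 0, 0, 0, 1],
    [0, 6, 0, 0, 0, 0, 1],
    [0, 6, 0, 0, 0, 0, 1],
  ],
)

```text
clock: 3.92
tool_pos: [0.5287, 0.0892, 0.0421]
eef_rot: [0.659, 0.752, -0.0, -0.0]
contact_force: [1.0, -0.2, -0.4]
opening: 0.005
finger_force: 0.0
```

>>> move_arm(
  motion=[
    [0, 0, 1, 0, 0, 0, 1],
    [0, 0, 1, 0, 0, 0, 1],
  ],
)

```text
clock: 4.18
tool_pos: [0.5289, 0.0893, 0.0412]
eef_rot: [0.659, 0.752, -0.0, -0.0]
contact_force: [-0.2, -0.6, 0.9]
opening: 0.006
finger_force: 0.0
```

```bash
cat > d.py <<'E'
from h import *
p=np.load('jig.npy');s=snap('top');im=s['frame'];hsv=cv2.cvtColor(im,cv2.COLOR_RGB2HSV)
v,u=np.nonzero((hsv[...,1]>70)&(hsv[...,2]>60)); P=atz(s,np.c_[u,v],.0305)
c,si=np.cos(p[2]),np.sin(p[2]); q=(P[:,:2]-p[:2])@np.array([[c,-si],[si,c]])
q=q[(q[:,0]>-.083)&(q[:,0]<.06)&(q[:,1]>-.172)&(q[:,1]<.0)]*1000
f=np.polyfit(q[:,1],q[:,0],1)
print('dowel n',len(q),'x mid',((np.percentile(q[:,0],1)+np.percentile(q[:,0],99))/2).round(1),'mean',q.mean(0).round(1),'ymin',q[:,1].min().round(1),'x at y=0,-68,-150',np.polyval(f,[0,-68,-150]).round(1))
plan(0,-67,43)
E
python3 d.py
```

```text
dowel n 2997 x mid -35.5 mean [-48.  -94.1] ymin -172.0 x at y=0,-68,-150 [-60.9 -51.6 -40.3]
now jig mm [-66.3 -68.8  41.3] F [-0.7  0.1  0.2] t 4.225
shift [ 1.9 66.3 -1.7] turn [-0.  0. -0.]
```

```bash
python3 -c "
from h import *
s=snap('top');im=s['frame'][165:300,170:370];cv2.imwrite('pics/t2.png',cv2.resize(im,None,fx=4,fy=4,interpolation=2)[:,:,::-1])
print(proj(s,r.get_state()['tool_pos']), s['z_map'][250:275:3,297].round(3), depth(s,[(297,v) for v in range(250,275,2)]).round(3)[:,[0,2]])"
```

```text
[[297.13179568 260.90966391]] [0.514 0.5   0.495 0.492 0.487 0.487 0.481 0.482 0.48 ] [[0.544 0.438]
 [0.542 0.438]
 [0.54  0.454]
 [0.538 0.457]
 [0.536 0.458]
 [0.534 0.46 ]
 [0.532 0.465]
 [0.531 0.465]
 [0.529 0.467]
 [0.527 0.47 ]
 [0.525 0.468]
 [0.523 0.471]
 [0.522 0.471]]
```

View pics/t2.png

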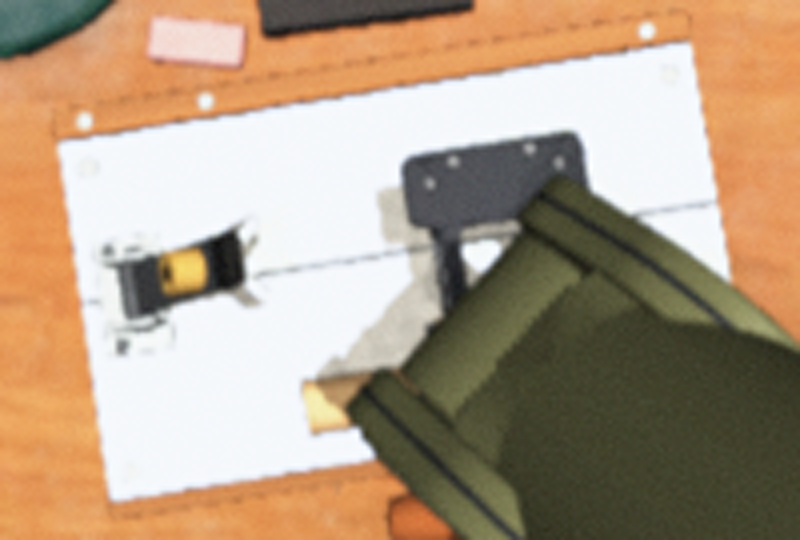

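The top view shows the gripper body hiding most of the dowel. The dowel's left end at crop (310,405) hasn't moved, so there's been no contact yet. I'll check the fingertip in the side view.

```bash
python3 -c "
from h import *
s=snap('side');im=s['frame'][190:265,185:285];cv2.imwrite('pics/s2.png',cv2.resize(im,None,fx=8,fy=8,interpolation=2)[:,:,::-1])
t=r.get_state()['tool_pos'];print(proj(s,[t,t+[.01,0,0],t+[0,.01,0],t+[0,0,.01],[.5126,.0926,.1079]]))"
```

```text
[[227.62515187 245.25464598]
 [232.81176562 244.40437981]
 [226.25776159 243.29507405]
 [227.32325688 240.3132841 ]
 [216.29503506 212.208256  ]]
```

View pics/s2.png

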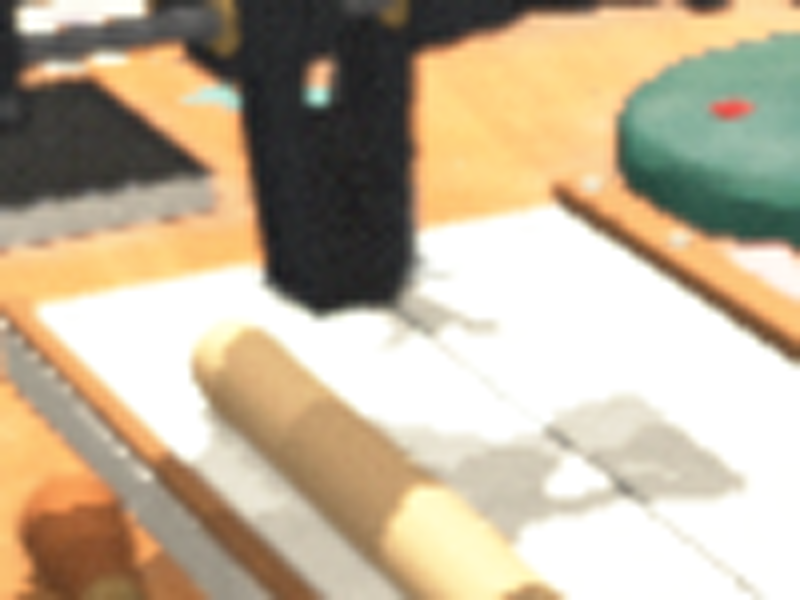

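The fingertip ends at crop (320,305), about (225,228) in the full image. The reported TCP projects to (228,245), so the tip looks about 34 mm higher than reported. I'll check with depth and known jig points.

```bash
python3 -c "
from h import *
s=snap('side');p=np.load('jig.npy');c,si=np.cos(p[2]),np.sin(p[2])
def J(P): d=P-[p[0],p[1],0]; return (np.c_[d[:,0]*c+d[:,1]*si,-d[:,0]*si+d[:,1]*c,d[:,2]]*1e3).round(1)
print('tip',[(u,v,*J(depth(s,[(u,v)]))[0]) for v in (215,220,224,226) for u in (221,225,229,234)])
print('dowel top/deck/line',J(depth(s,[(222,240),(228,246),(234,253),(250,240),(290,250),(240,215)])))
t=snap('top');print('deck',s['dist'],t['dist'])
W=lambda Q: np.array([p[0]+c*Q[0]-si*Q[1],p[1]+si*Q[0]+c*Q[1],Q[2]])
print(proj(s,[W(q) for q in [(-.097,-.175,.018),(.087,-.175,.028),(-.063,-.159,.043),(-.063,.021,.043),(0,-.175,.018)]]).round(1))
"
```

```text
tip [(221, 215, np.float64(-80.0), np.float64(-81.3), np.float64(107.6)), (225, 215, np.float64(-71.3), np.float64(-78.3), np.float64(105.1)), (229, 215, np.float64(-63.8), np.float64(-78.5), np.float64(103.7)), (234, 215, np.float64(-54.5), np.float64(-79.4), np.float64(102.3)), (221, 220, np.float64(-79.9), np.float64(-79.5), np.float64(97.6)), (225, 220, np.float64(-72.8), np.float64(-80.5), np.float64(96.5)), (229, 220, np.float64(-64.3), np.float64(-78.5), np.float64(94.2)), (234, 220, np.float64(-54.9), np.float64(-79.1), np.float64(92.6)), (221, 224, np.float64(-80.5), np.float64(-79.6), np.float64(90.1)), (225, 224, np.float64(-72.1), np.float64(-77.6), np.float64(87.8)), (229, 224, np.float64(-64.1), np.float64(-76.6), np.float64(85.9)), (234, 224, np.float64(-55.6), np.float64(-79.7), np.float64(85.2)), (221, 226, np.float64(-80.0), np.float64(-77.6), np.float64(85.5)), (225, 226, np.float64(-73.5), np.float64(-80.6), np.float64(85.2)), (229, 226, np.float64(-65.3), np.float64(-79.2), np.float64(83.1)), (234, 226, np.float64(-56.4), np.float64(-81.2), np.float64(81.9))]
dowel top/deck/line [[ -67.4  -43.9   43.1]
 [ -67.1  -72.8   41.5]
 [ -68.9 -105.1   40.4]
 [   3.   -17.5   18.2]
 [  48.5 -102.6   18.3]
 [  67.6  180.8    0.2]]
deck [0.00932434 0.         0.         0.         0.        ] [0.06503322 0.         0.         0.         0.        ]
[[235.7 284.4]
 [328.1 254.7]
 [249.7 262.3]
 [212.2 229. ]
 [286.8 270.7]]
```

Depth puts the fingertip's underside at z ≈ 79 mm while the state says 41, so the reported TCP height is about 37 mm low. The x and y match, and the closed tip spans about -83 to -50, which is roughly 35 mm thick. I'll go down most of that gap, placed so the dowel sits under the front part of the tip, and then measure again.

>>> move_arm(
  motion=[
    [0, -10, 8, 0, 0, 0, 1],
    [2, -10, 16, 0, 0, 0, 1],
    [2, -10, 24, 0, 0, 0, 1],
    [2, -10, 29, 0, 0, 0, 1],
    [2, -10, 29, 0, 0, 0, 1],
  ],
)

```text
clock: 5.05
tool_pos: [0.5188, 0.0899, 0.0119]
eef_rot: [0.659, 0.752, -0.0, -0.0]
contact_force: [0.1, 0.0, -0.6]
opening: 0.008
finger_force: 0.0
```

```bash
cat > tip.py <<'E'
from h import *
s=snap('side');p=np.load('jig.npy');c,si=np.cos(p[2]),np.sin(p[2])
v,u=np.mgrid[190:262,195:285];uv=np.c_[u.ravel(),v.ravel()];P=depth(s,uv);col=s['frame'][uv[:,1],uv[:,0]].max(1)
d=P-[p[0],p[1],0];Q=np.c_[d[:,0]*c+d[:,1]*si,-d[:,0]*si+d[:,1]*c,d[:,2]]*1e3
T=r.get_state()['tool_pos']-[p[0],p[1],0];tx=1e3*(T[0]*c+T[1]*si);ty=1e3*(-T[0]*si+T[1]*c)
k=(col<70)&(abs(Q[:,0]-tx)<30)&(abs(Q[:,1]-ty)<22)&(Q[:,2]>15)
for z in (60,):
    b=Q[k]; print('n',k.sum(),'z low',np.sort(b[:,2])[:8].round(1)); b=b[b[:,2]<b[:,2].min()+15]; print('x range',np.percentile(b[:,0],[2,98]).round(1),'y',np.median(b[:,1]).round(1))
# dowel side view: warm pixels above deck
m=(Q[:,2]>24)&(Q[:,2]<50)&(abs(Q[:,0])<90)&(col>=80)&(Q[:,1]>-165)&(Q[:,1]<15)
D=Q[m]; 
for a,e in ((-165,-110),(-110,-50),(-50,15)):
    w=D[(D[:,1]>a)&(D[:,1]<e)]
    if len(w)>20: print('dowel y',a,e,'n',len(w),'x of top',np.median(w[w[:,2]>np.percentile(w[:,2],80)][:,0]).round(1),'x range',np.percentile(w[:,0],[3,97]).round(1),'ztop',np.percentile(w[:,2],95).round(1))
plan(0,-67,43)
E
python3 tip.py
```

```text
n 585 z low [49.6 50.  50.4 50.5 50.6 51.  51.  51.8]
x range [-90.5 -66.4] y -77.0
dowel y -165 -110 n 129 x of top -62.7 x range [-73.9 -55.8] ztop 43.2
dowel y -110 -50 n 206 x of top -63.3 x range [-74.5 -55.8] ztop 43.5
dowel y -50 15 n 117 x of top -71.9 x range [-73.8  85.2] ztop 38.0
now jig mm [-76.1 -66.9  12.1] F [ 0.4 -0.3 -0.1] t 5.1
shift [ -0.1  76.1 -30.9] turn [-0.  0. -0.]
```

>>> move_arm(
  motion=[
    [0, 5, 3, 0, 0, 0, 1],
    [0, 5, 5, 0, 0, 0, 1],
    [0, 5, 5, 0, 0, 0, 1],
  ],
)

```text
clock: 5.48
tool_pos: [0.5238, 0.0906, 0.0072]
eef_rot: [0.66, 0.752, -0.0, 0.0]
contact_force: [-1.0, 0.6, -0.1]
opening: 0.009
finger_force: 0.0
```

>>> move_arm(
  motion=[
    [0, 0, 1, 0, 0, 0, 1],
    [0, 0, 1, 0, 0, 0, 1],
  ],
)

```text
clock: 5.72
tool_pos: [0.5244, 0.0907, 0.0069]
eef_rot: [0.66, 0.752, 0.001, 0.001]
contact_force: [-0.8, -0.5, 5.6]
opening: 0.002
finger_force: 2.4
```

>>> move_arm(
  motion=[
    [0, 0, 1, 0, 0, 0, 1],
    [0, 0, 1, 0, 0, 0, 1],
  ],
)

```text
clock: 5.98
tool_pos: [0.5252, 0.0908, 0.0068]
eef_rot: [0.66, 0.752, 0.001, 0.001]
contact_force: [-0.0, -1.0, 11.9]
opening: 0.006
finger_force: 5.9
```

Contact, at 12 N. I'll ease off to about 6 N and make the first roll stroke.

>>> move_arm(
  motion=[
    [0, 5, -1, 0, 0, 0, 1],
    [0, 11, -1, 0, 0, 0, 1],
    [0, 17, -1, 0, 0, 0, 1],
    [0, 22, -1, 0, 0, 0, 1],
    [0, 22, -1, 0, 0, 0, 1],
  ],
)

```text
clock: 6.6
tool_pos: [0.5471, 0.0936, 0.0069]
eef_rot: [0.66, 0.752, 0.001, 0.001]
contact_force: [1.1, -0.6, 6.6]
opening: 0.002
finger_force: 3.5
```

```bash
python3 tip.py
```

```text
n 578 z low [46.  46.2 46.4 46.7 46.8 46.8 46.8 46.9]
x range [-62.3 -38. ] y -77.1
dowel y -165 -110 n 160 x of top -51.3 x range [-62.7 -44.2] ztop 43.1
dowel y -110 -50 n 205 x of top -50.7 x range [-62.9 -41.2] ztop 45.3
dowel y -50 15 n 229 x of top -51.4 x range [-62.4  84.7] ztop 42.8
now jig mm [-47.9 -67.    6.9] F [ 0.8 -0.2  6.9] t 6.65
shift [  0.1  48.  -36. ] turn [ 0.1  0.  -0.1]
```

>>> move_arm(
  motion=[
    [0, 6, 0, 0, 0, 0, 1],
    [0, 12, 0, 0, 0, 0, 1],
    [0, 12, -3, 0, 0, 0, 1],
    [0, 12, -8, 0, 0, 0, 1],
    [0, 12, -8, 0, 0, 0, 1],
  ],
)

```text
clock: 7.28
tool_pos: [0.5573, 0.0951, 0.0145]
eef_rot: [0.659, 0.752, 0.0, -0.0]
contact_force: [-0.6, 0.2, 0.2]
opening: 0.005
finger_force: 0.0
```

```bash
python3 tip.py
```

```text
n 564 z low [53.3 53.5 53.6 53.7 54.4 54.4 54.5 54.7]
x range [-51.8 -27.5] y -77.0
dowel y -165 -110 n 175 x of top -44.4 x range [-56.5 -38.1] ztop 43.0
dowel y -110 -50 n 221 x of top -44.7 x range [-56.7 -38.6] ztop 43.0
dowel y -50 15 n 254 x of top -44.3 x range [-56.2  83.9] ztop 42.9
now jig mm [-37.4 -66.8  14.4] F [-0.7  0.7  0. ] t 7.325
shift [ -0.2  37.4 -28.6] turn [-0. -0. -0.]
```

>>> move_arm(
  motion=[
    [0, -16, 0, 0, 0, 0, 1],
    [0, -16, 4, 0, 0, 0, 1],
    [0, -16, 7, 0, 0, 0, 1],
    [0, -16, 8.5, 0, 0, 0, 1],
    [0, -16, 8.5, 0, 0, 0, 1],
  ],
)

```text
clock: 7.95
tool_pos: [0.544, 0.0934, 0.0069]
eef_rot: [0.66, 0.752, 0.002, 0.001]
contact_force: [-0.6, 0.2, 8.7]
opening: 0.006
finger_force: 4.7
```

>>> move_arm(
  motion=[
    [0, 6, 0, 0, 0, 0, 1],
    [0, 13, 0, 0, 0, 0, 1],
    [0, 20, 0, 0, 0, 0, 1],
    [0, 27, 0, 0, 0, 0, 1],
    [0, 33, 0, 0, 0, 0, 1],
  ],
)

```text
clock: 8.57
tool_pos: [0.5766, 0.0975, 0.0069]
eef_rot: [0.66, 0.752, 0.001, 0.001]
contact_force: [-0.3, -0.7, 7.5]
opening: 0.006
finger_force: 3.9
```

>>> move_arm(
  motion=[
    [0, 0, 0, 0, 0, 0, 1],
    [0, 0, -3, 0, 0, 0, 1],
    [0, 0, -8, 0, 0, 0, 1],
    [0, 0, -8, 0, 0, 0, 1],
  ],
)

```text
clock: 9.07
tool_pos: [0.5745, 0.0974, 0.014]
eef_rot: [0.66, 0.752, 0.0, 0.0]
contact_force: [-0.0, 0.3, -0.5]
opening: 0.008
finger_force: 0.0
```

```bash
python3 tip.py
```

```text
n 555 z low [52.7 53.4 53.4 53.7 53.8 54.2 54.6 54.7]
x range [-34.5 -10.1] y -77.0
dowel y -165 -110 n 213 x of top -28.3 x range [-39.4 -19.9] ztop 42.9
dowel y -110 -50 n 223 x of top -27.2 x range [-39.6 -21.4] ztop 43.1
dowel y -50 15 n 254 x of top -27.9 x range [-38.9  83.6] ztop 42.9
now jig mm [-20.2 -66.8  13.8] F [ 0.2  0.1 -0.4] t 9.125
shift [ -0.1  20.2 -29.2] turn [ 0. -0. -0.]
```

>>> move_arm(
  motion=[
    [0, -17, 0, 0, 0, 0, 1],
    [0, -17, 4, 0, 0, 0, 1],
    [0, -17, 7, 0, 0, 0, 1],
    [0, -17, 8, 0, 0, 0, 1],
    [0, -17, 8, 0, 0, 0, 1],
  ],
)

```text
clock: 9.75
tool_pos: [0.5596, 0.0954, 0.0068]
eef_rot: [0.66, 0.752, 0.001, 0.001]
contact_force: [-1.0, -1.2, 8.9]
opening: 0.006
finger_force: 4.5
```

>>> move_arm(
  motion=[
    [0, 6, 0, 0, 0, 0, 1],
    [0, 13, 0, 0, 0, 0, 1],
    [0, 20, 0, 0, 0, 0, 1],
    [0, 27, 0, 0, 0, 0, 1],
    [0, 33, 0, 0, 0, 0, 1],
  ],
)

```text
clock: 10.38
tool_pos: [0.5926, 0.0995, 0.007]
eef_rot: [0.66, 0.751, 0.001, 0.001]
contact_force: [-0.5, -1.6, 9.3]
opening: 0.01
finger_force: 4.4
```

>>> move_arm(
  motion=[
    [0, 0, 0, 0, 0, 0, 1],
    [0, 0, -3, 0, 0, 0, 1],
    [0, 0, -8, 0, 0, 0, 1],
    [0, 0, -8, 0, 0, 0, 1],
  ],
)

```text
clock: 10.88
tool_pos: [0.5904, 0.0995, 0.014]
eef_rot: [0.659, 0.752, 0.0, 0.0]
contact_force: [-0.3, -0.3, 0.1]
opening: 0.007
finger_force: 0.0
```

```bash
python3 tip.py
```

```text
n 542 z low [52.3 53.6 53.8 53.8 54.1 54.2 54.4 54.6]
x range [-18.6   5.9] y -77.0
dowel y -165 -110 n 255 x of top -10.3 x range [-22.2  -1.2] ztop 42.7
dowel y -110 -50 n 219 x of top -9.7 x range [-21.7  -3.6] ztop 43.1
dowel y -50 15 n 253 x of top -10.2 x range [-21.5  83.5] ztop 43.0
now jig mm [ -4.2 -66.8  13.8] F [ 0.1  0.1 -0. ] t 10.925
shift [ -0.2   4.2 -29.2] turn [ 0. -0. -0.]
```

>>> move_arm(
  motion=[
    [0, -12, 0, 0, 0, 0, 1],
    [0, -12, 4, 0, 0, 0, 1],
    [0, -12, 7, 0, 0, 0, 1],
    [0, -12, 8, 0, 0, 0, 1],
    [0, -12, 8, 0, 0, 0, 1],
  ],
)

```text
clock: 11.55
tool_pos: [0.5805, 0.0981, 0.0069]
eef_rot: [0.66, 0.752, 0.001, 0.001]
contact_force: [0.8, -0.8, 8.3]
opening: 0.006
finger_force: 4.2
```

>>> move_arm(
  motion=[
    [0, 5, 0, 0, 0, 0, 1],
    [0, 10, 0, 0, 0, 0, 1],
    [0, 15, 0, 0, 0, 0, 1],
    [0, 20, 0, 0, 0, 0, 1],
    [0, 20, 0, 0, 0, 0, 1],
  ],
)

```text
clock: 12.18
tool_pos: [0.6007, 0.1007, 0.0069]
eef_rot: [0.66, 0.751, 0.002, 0.001]
contact_force: [-0.6, 0.0, 8.8]
opening: 0.005
finger_force: 4.2
```

>>> move_arm(
  motion=[
    [0, 0, 0, 0, 0, 0, 1],
    [0, 0, -3, 0, 0, 0, 1],
    [0, 0, -8, 0, 0, 0, 1],
    [0, 0, -8, 0, 0, 0, 1],
  ],
)

```text
clock: 12.68
tool_pos: [0.5983, 0.1005, 0.014]
eef_rot: [0.659, 0.752, 0.0, 0.0]
contact_force: [-0.1, 0.0, -0.0]
opening: 0.006
finger_force: 0.0
```

```bash
python3 tip.py
```

```text
n 549 z low [52.9 53.4 53.7 53.9 54.  54.1 54.1 54.6]
x range [-10.6  14.2] y -76.8
dowel y -165 -110 n 244 x of top 0.9 x range [-11.4   5.2] ztop 42.8
dowel y -110 -50 n 224 x of top 1.3 x range [-10.9   6.7] ztop 43.0
dowel y -50 15 n 246 x of top 1.2 x range [-10.9  83.5] ztop 42.7
now jig mm [  3.8 -66.8  13.8] F [ 0.4 -0.3  0. ] t 12.725
shift [ -0.2  -3.8 -29.2] turn [ 0. -0. -0.]
```

The dowel is within about 1 mm of the line and parallel to it. Next I'll lift clear, check the view, and measure the guide arm's end and the lamp clearance.

>>> move_arm(
  motion=[
    [0, 0, -40, 0, 0, 0, 1],
    [0, -10, -80, 0, 0, 0, 1],
    [0, -20, -120, 0, 0, 0, 1],
    [0, -20, -145, 0, 0, 0, 1],
    [0, -20, -145, 0, 0, 0, 1],
  ],
)

```text
clock: 13.35
tool_pos: [0.5795, 0.0982, 0.1604]
eef_rot: [0.66, 0.752, 0.002, 0.001]
contact_force: [-0.7, 0.1, 0.1]
opening: 0.008
finger_force: 0.0
```

```bash
cat > arm.py <<'E'
from h import *
s=snap('top');p=np.load('jig.npy');c,si=np.cos(p[2]),np.sin(p[2])
im=s['frame'][165:300,170:370];cv2.imwrite('pics/t3.png',cv2.resize(im,None,fx=4,fy=4,interpolation=2)[:,:,::-1])
def Jp(u0,u1,v0,v1,S=s):
    v,u=np.mgrid[v0:v1,u0:u1];uv=np.c_[u.ravel(),v.ravel()];P=depth(S,uv);d=P-[p[0],p[1],0]
    return np.c_[d[:,0]*c+d[:,1]*si,-d[:,0]*si+d[:,1]*c,d[:,2]]*1e3
for n,S,b in (('top',s,(190,245,215,260)),('side',snap('side'),(215,255,165,230))):
    Q=Jp(*b,S);Q=Q[(abs(Q[:,0])<25)&(Q[:,1]>-45)&(Q[:,1]<110)&(Q[:,2]>25)&(Q[:,2]<185)]
    i=np.argsort(-Q[:,2])[:12];print(n,'arm highest',Q[i].round(0).tolist())
    print(' most -y',Q[np.argsort(Q[:,1])[:6]].round(0).tolist())
Q=Jp(60,215,85,165);print('lamp pts z>100, nearest x',Q[(Q[:,2]>100)&(Q[:,2]<900)][np.argsort(Q[(Q[:,2]>100)&(Q[:,2]<900)][:,0])[:4]].round(0).tolist())
Q=Q[(Q[:,1]<140)&(Q[:,2]>100)&(Q[:,2]<900)];print('lamp y<140',Q[np.argsort(Q[:,1])[:4]].round(0).tolist())
plan(0,27,150)
E
python3 arm.py
```

```text
top arm highest [[2.0, 32.0, 169.0], [-8.0, 32.0, 169.0], [-6.0, 35.0, 169.0], [4.0, 33.0, 168.0], [9.0, 34.0, 168.0], [1.0, 32.0, 168.0], [-4.0, 33.0, 168.0], [-1.0, 32.0, 168.0], [2.0, 30.0, 168.0], [-9.0, 35.0, 168.0], [-7.0, 32.0, 168.0], [-1.0, 31.0, 167.0]]
 most -y [[12.0, 13.0, 37.0], [10.0, 14.0, 40.0], [7.0, 14.0, 44.0], [9.0, 14.0, 37.0], [5.0, 14.0, 41.0], [3.0, 14.0, 46.0]]
side arm highest [[-3.0, 34.0, 166.0], [1.0, 32.0, 166.0], [-0.0, 33.0, 166.0], [-5.0, 27.0, 165.0], [4.0, 32.0, 165.0], [5.0, 32.0, 165.0], [7.0, 31.0, 165.0], [-8.0, 31.0, 165.0], [-6.0, 30.0, 165.0], [10.0, 31.0, 165.0], [2.0, 29.0, 164.0], [0.0, 30.0, 164.0]]
 most -y [[1.0, -20.0, 44.0], [6.0, -18.0, 42.0], [-0.0, -17.0, 43.0], [5.0, -16.0, 42.0], [10.0, -14.0, 40.0], [-1.0, -14.0, 42.0]]
lamp pts z>100, nearest x [[134.0, 188.0, 368.0], [134.0, 187.0, 370.0], [134.0, 186.0, 369.0], [135.0, 186.0, 367.0]]
lamp y<140 [[206.0, 132.0, 109.0], [206.0, 132.0, 115.0], [208.0, 132.0, 113.0], [209.0, 132.0, 105.0]]
now jig mm [-16.7 -67.2 158. ] F [-0.2 -0.8 -0.5] t 13.45
shift [94.2 16.6  7.9] turn [-0.1  0.  -0. ]
```

View pics/t3.png

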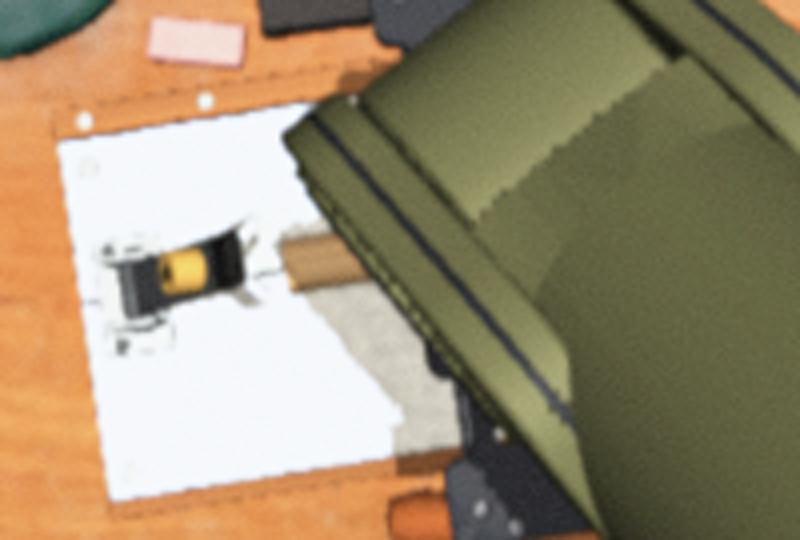

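The top view shows the dowel's left end centred on the line at crop (287,264), with the guide arm still up. The arm's end is at jig y≈32, z≈168, so θ≈1.08. The lamp is well clear. I'm moving above the arm's end.

>>> move_arm(
  motion=[
    [40, 17, 0, 0, 0, 0, 1],
    [80, 17, 0, 0, 0, 0, 1],
    [104, 17, 8, 0, 0, 0, 1],
    [104, 17, 20, 0, 0, 0, 1],
    [104, 17, 20, 0, 0, 0, 1],
  ],
)

```text
clock: 14.08
tool_pos: [0.5806, 0.2004, 0.1364]
eef_rot: [0.66, 0.751, -0.003, -0.0]
contact_force: [0.9, -0.7, 0.7]
opening: 0.002
finger_force: 0.0
```

```bash
python3 tip.py|tail -2
python3 - <<'E'
from h import *
s=snap('side');im=s['frame'][130:255,160:325];cv2.imwrite('pics/s3.png',cv2.resize(im,None,fx=4,fy=4,interpolation=2)[:,:,::-1])
E
```

```text
now jig mm [  0.2  34.4 137.3] F [0.6 0.4 1. ] t 14.125
shift [-101.2    0.3   94.5] turn [-0.2  0.2 -0.2]
```

View pics/s3.png

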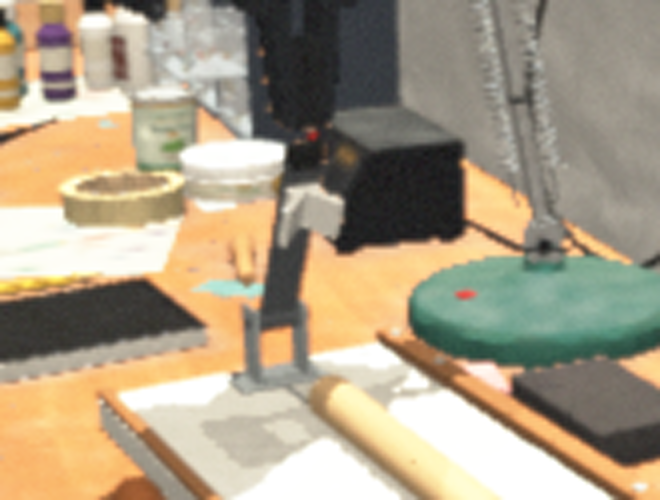

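The closed fingertip at crop (300,128) is directly above the arm's tab at (305,145), and the dowel lies on the line. I'm starting to push along the arc.

>>> move_arm(
  motion=[
    [0, 0, 5, 0, 0, 0, 1],
    [0, 0, 9, 0, 0, 0, 1],
    [-8, 0, 14, 0, 0, 0, 1],
    [-13, 0, 18, 0, 0, 0, 1],
    [-18, 0, 21, 0, 0, 0, 1],
  ],
)

```text
clock: 14.8
tool_pos: [0.5849, 0.1816, 0.1187]
eef_rot: [0.66, 0.751, -0.001, 0.002]
contact_force: [-0.7, -4.8, 6.6]
opening: 0.005
finger_force: 3.9
```

```bash
python3 arm.py | sed -n '3,4p;7,8p'
```

```text
side arm highest [[-8.0, 0.0, 173.0], [-11.0, 2.0, 173.0], [-10.0, 2.0, 173.0], [-13.0, 4.0, 173.0], [-13.0, 8.0, 172.0], [-5.0, 3.0, 172.0], [-2.0, 5.0, 171.0], [-13.0, 3.0, 171.0], [0.0, 5.0, 171.0], [-13.0, 14.0, 171.0], [-9.0, 2.0, 171.0], [-11.0, 3.0, 171.0]]
 most -y [[6.0, -19.0, 42.0], [-0.0, -17.0, 43.0], [5.0, -16.0, 44.0], [3.0, -16.0, 42.0], [5.0, -15.0, 41.0], [10.0, -15.0, 40.0]]
now jig mm [  1.3  14.9 118.3] F [ 0.5 -3.9  4.7] t 14.9
shift [ 12.   -1.4 -31.8] turn [ 0.   0.3 -0.2]
```

>>> move_arm(
  motion=[
    [-7, -1, 9, 0, 0, 0, 1],
    [-15, -1, 18, 0, 0, 0, 1],
    [-23, -1, 27, 0, 0, 0, 1],
    [-29, -1, 37, 0, 0, 0, 1],
    [-34, -1, 47, 0, 0, 0, 1],
  ],
)

```text
clock: 15.52
tool_pos: [0.587, 0.152, 0.0699]
eef_rot: [0.659, 0.752, 0.0, -0.001]
contact_force: [0.0, 1.1, 0.6]
opening: 0.005
finger_force: 0.3
```

```bash
python3 -c "
from h import *
plan(0,-28,24.5)"
```

```text
now jig mm [ -0.5 -14.3  69.9] F [0.  1.1 0.6] t 15.525
shift [-13.7   0.5  45.4] turn [-0.  -0.1 -0. ]
```

Run:
```python
from h import *
s=snap('side');im=s['frame'][150:250,180:310];cv2.imwrite('pics/s4.png',cv2.resize(im,None,fx=5,fy=5,interpolation=2)[:,:,::-1])
print(r.get_state()['contact_force'])
```

```text
[-0.01259795 -0.76828127 -0.55140455]
```

View pics/s4.png

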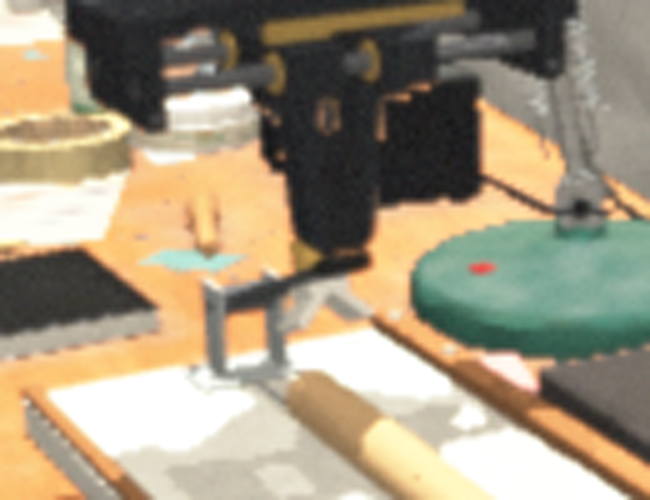

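The arm has followed the finger down to about θ≈0.35, and the dowel hasn't moved. I'll continue to just above seating.

>>> move_arm(
  motion=[
    [-10, 0, 8, 0, 0, 0, 1],
    [-12, 0, 17, 0, 0, 0, 1],
    [-14, 0, 26, 0, 0, 0, 1],
    [-14, 0, 34, 0, 0, 0, 1],
    [-14, 0, 38, 0, 0, 0, 1],
  ],
)

```text
clock: 16.2
tool_pos: [0.5889, 0.1377, 0.0322]
eef_rot: [0.659, 0.752, -0.0, -0.0]
contact_force: [-0.2, -0.4, 0.1]
opening: 0.005
finger_force: 0.2
```

```bash
python3 -c "
from h import *
plan(0,-28,24.5)"
```

```text
now jig mm [ -0.5 -28.7  32.2] F [-0.2 -0.4  0.1] t 16.2
shift [0.7 0.5 7.7] turn [-0.  0. -0.]
```

Now I'll creep down until the force shows it seated.

>>> move_arm(
  motion=[
    [0, 0, 3, 0, 0, 0, 1],
    [0, 0, 5, 0, 0, 0, 1],
    [0, 0, 6, 0, 0, 0, 1],
    [0, 0, 7, 0, 0, 0, 1],
    [0, 0, 7, 0, 0, 0, 1],
  ],
)

```text
clock: 16.82
tool_pos: [0.5893, 0.1377, 0.0258]
eef_rot: [0.659, 0.752, 0.0, 0.0]
contact_force: [0.4, 0.5, -0.5]
opening: 0.004
finger_force: 0.0
```

>>> move_arm(
  motion=[
    [0, 0, 1, 0, 0, 0, 1],
    [0, 0, 2, 0, 0, 0, 1],
    [0, 0, 2, 0, 0, 0, 1],
  ],
)

```text
clock: 17.2
tool_pos: [0.5894, 0.1376, 0.0248]
eef_rot: [0.659, 0.752, 0.0, 0.0]
contact_force: [-3.3, -1.4, 7.9]
opening: 0.006
finger_force: 4.0
```

>>> move_arm(
  motion=[
    [0, 0, 1, 0, 0, 0, 1],
    [0, 0, 2, 0, 0, 0, 1],
    [0, 0, 2, 0, 0, 0, 1],
  ],
)

```text
clock: 17.58
tool_pos: [0.5895, 0.1376, 0.0245]
eef_rot: [0.66, 0.752, 0.0, 0.001]
contact_force: [-4.8, -1.8, 21.7]
opening: 0.005
finger_force: 10.6
```

>>> move_arm(
  motion=[
    [0, 0, -5, 0, 0, 0, 1],
    [0, 0, -30, 0, 0, 0, 1],
    [0, -30, -80, 0, 0, 0, 1],
    [-40, -70, -110, 0, 0, 0, 1],
    [-80, -120, -130, 0, 0, 0, 1],
  ],
)

```text
clock: 18.2
tool_pos: [0.4849, 0.0462, 0.1512]
eef_rot: [0.659, 0.752, 0.001, 0.001]
contact_force: [0.4, -1.7, 0.8]
opening: 0.008
finger_force: 0.0
```

>>> move_arm(
  motion=[
    [-55, -5, 0, 0, 0, 0, 1],
    [-110, -10, 0, 0, 0, 0, 1],
    [-165, -15, 0, 0, 0, 0, 1],
    [-190, -20, 0, 0, 0, 0, 1],
    [-190, -20, 0, 0, 0, 0, 1],
  ],
)

```text
clock: 18.82
tool_pos: [0.489, -0.1466, 0.1496]
eef_rot: [0.661, 0.75, -0.0, 0.0]
contact_force: [0.2, 0.6, -0.2]
opening: 0.006
finger_force: 0.0
```

Run:
```python
from h import *
s=snap('top');t=snap('side')
a=cv2.resize(s['frame'][165:300,170:370],(600,405),interpolation=2);b=cv2.resize(t['frame'][170:300,170:370],(600,390),interpolation=2)
cv2.imwrite('pics/f.png',cv2.resize(np.vstack([a,b]),None,fx=.75,fy=.75)[:600,:,::-1])
p=np.load('jig.npy');c,si=np.cos(p[2]),np.sin(p[2])
def J(S,u0,u1,v0,v1):
    v,u=np.mgrid[v0:v1,u0:u1];P=depth(S,np.c_[u.ravel(),v.ravel()]);d=P-[p[0],p[1],0];return np.c_[d[:,0]*c+d[:,1]*si,-d[:,0]*si+d[:,1]*c,d[:,2]]*1e3
for S,b in ((s,(180,365,180,290)),(t,(190,300,180,290))):
    Q=J(S,*b)
    for n,(x,y0,y1) in dict(tab=(9,-36,-20),bar=(9,20,60),hinge=(9,65,75)).items():
        k=(abs(Q[:,0])<x)&(Q[:,1]>y0)&(Q[:,1]<y1)&(Q[:,2]>40); print(n,k.sum(),np.median(Q[k],0).round(1) if k.sum() else '')
    k=(abs(Q[:,0])<30)&(Q[:,1]>-170)&(Q[:,1]<-50)&(Q[:,2]>27)&(Q[:,2]<50);print('dowel x',np.percentile(Q[k][:,0],[2,50,98]).round(1),np.polyfit(Q[k][:,1],Q[k][:,0],1).round(3),'ymin',Q[k][:,1].min())
print(r.get_state()['contact_force'],r.get_state()['clock'])
```

```text
tab 99 [  0.2 -28.   61.5]
bar 242 [-0.  39.7 60. ]
hinge 61 [ 0.1 69.6 59.8]
dowel x [-12.2  -1.1  11.1] [ 0.006 -0.294] ymin -159.08952404994733
tab 60 [ -1.8 -29.5  55.5]
bar 5 [-7.3 21.2 58.3]
hinge 0 
dowel x [-12.2  -6.5   9.5] [-0.028 -7.962] ymin -161.40409280841232
[ 0.04022122  0.14332488 -0.1941511 ] 18.925
```

View pics/f.png

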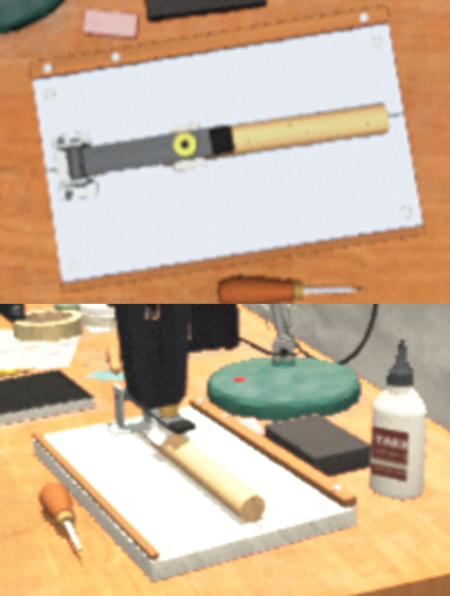

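The final views show the arm level, with the tab at z = 61.5 against the expected 61, and the dowel along the line under the foot. The surrounding objects haven't moved, and the robot is clear (the gripper in the side view is just foreground). I'm handing it in.

```bash
python3 -c "
from h import *
print(finish_job())"
```

```text
the job is handed in; nothing more can be done
None
```

The job is handed in: I rolled the dowel onto the scribed line (within about 1 mm, parallel) with the guide arm up, then pushed the arm level until its V foot sat on it; the reported TCP height read about 37 mm below the real fingertip, so I set heights by camera depth and contact force.

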